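# Shut the sorting box under the funnel

## Task

Shut the plywood sorting box under the fixed funnel: fold the plain lid leaf fully down first, then fold the lipped leaf fully down over it, and only then swing the hasp strap over until it lies flat with the staple standing through its slot. Lower the leaves without slamming them, do not knock the funnel, and leave the loose hardware on the bench where it is.

Things in the scene. Friction and masses are not known exactly. Their poses are not given: they have to be found in the camera images.
- sorting_box: Fixed open-topped plywood box, 200 mm along its own x, 260 mm along its own y, walls 95 mm high; place and yaw vary. Origin: centre of its underside, on the bench; z up. Lid of two 12 mm plywood leaves hinged along the 200 mm sides, plain leaf on the -y side, lipped leaf on +y. Shut, their upper faces lie at z = 107 mm and they meet at y = 0. All hinges are stiff: parts stay where left.
- funnel: Galvanized funnel fixed over the middle of the lid; origin: centre of its spout's lower end, 252 mm above the bench, 145 mm above the shut lid. Spout radius 16 to 20 mm over 45 mm, then a cone to 76 mm radius 115 mm up, rim radius 81 mm 130 mm up. Held by a 24 mm wide flat upright 107 mm from its axis on the box's -x side, and an arm from it 27 mm above the origin.
- plain_leaf (a joint): Angle of the plain leaf, rad: 0 = shut flat, grows opening up and outward, 1.57 = upright, at most 2.3; starts 1.7 to 2.15 (leaning outward). 200 mm long (box x), 129 mm wide from its hinge line, 12 mm thick; the hinge line is on its lower (inner) face. About 1 to 4 N at its free edge turns it. Its upper (outer) face carries the staple on an 8 mm high pad of 36 by 40 mm.
- plain_leaf_hinge (a point): Middle of the plain leaf's hinge line, which runs along the box's x on the top outer edge of the -y wall: y = -130, z = 95 mm in the box's frame.
- plain_leaf_edge (a point): Middle of the plain leaf's free edge, on the face that is uppermost when shut: 129 mm from the hinge line.
- staple (a point): Foot of the steel staple on its pad on the plain leaf: 66 mm from the leaf's middle towards the box's +x end, 80 mm from the hinge line, 20 mm above the leaf's lower face. The loop is 19 mm high, 20 mm long along the box's y, 4.4 mm thick.
- lipped_leaf (a joint): Angle of the lipped leaf, rad, as for the plain leaf: 0 = shut; starts 1.65 to 2.1. Same plywood size, plus an 8 mm high cover strip on its upper (outer) face along the free edge, 100 to 144 mm from the hinge line, lapping 14 mm over the plain leaf: if shut first it blocks the plain leaf. About 1 to 5 N at its free edge turns it.
- lipped_leaf_hinge (a point): Middle of the lipped leaf's hinge line, which runs along the box's x on the top outer edge of the +y wall: y = 130, z = 95 mm in the box's frame.
- lipped_leaf_edge (a point): Middle of the cover strip's free edge, upper face: 144 mm from the lipped leaf's hinge line.
- hasp (a joint): Angle of the hasp strap on the lipped leaf, rad: 0 = flat towards the plain leaf, over the staple; 1.57 = square up from its leaf; grows folding back over its own leaf, at most 2.5; starts 1.45 to 2.2. Steel strap 30 mm wide (box x), 74 mm long from its pin, 3 mm thick, upper face 2 mm over the pin axis; slot 27 by 11 mm, 33 to 60 mm from the pin; rolled end. About 1 N at its end turns it.
- hasp_pin (a point): Middle of the hasp's pin axis (parallel to the box's x), 66 mm from the lipped leaf's middle towards the box's +x end, 132 mm from its hinge line, 23 mm above its lower face. Lid shut: x = 66, y = -2, z = 118 mm in the box's frame.
- hasp_tip (a point): Rolled end of the hasp strap, 70 mm from the pin.
- padlock: Loose bright steel padlock lying on the bench, 42 by 50 by 22 mm plus a 35 mm shackle; origin on its underside. Leave alone.
- hinge_a: Loose copper-finish cabinet hinge lying open, 64 by 64 by 9 mm. Leave alone.
- hinge_b: Second loose hinge like hinge_a. Leave alone.
- sash_lock: Loose blackened iron sash lock, plate 62 by 26 mm, 29 mm high. Leave alone.
- door_stop: Loose hardwood door stop wedge, 125 by 46 by 40 mm. Leave alone.
- nail_tin: Loose open tin of nails, 72 mm across, 50 mm high. Leave alone.
- screwdriver: Loose screwdriver lying on the bench. Leave alone.

How it is judged:
On the way, in this order (a step that is already met when the one before it is completed fails the run):
1. the plain leaf is fully down while the lipped leaf is still open (value of joint plain_leaf below 0.05 rad and value of joint lipped_leaf above 0.5 rad), for 0.2 s.
2. the lipped leaf is fully down over the plain leaf, the hasp still open (value of joint each of plain_leaf, lipped_leaf below 0.05 rad and value of joint hasp above 0.4 rad), for 0.2 s.
3. the hasp lies flat over the staple (value of joint hasp below 0.1 rad), for 0.2 s.
At the end, for the whole second after the job is handed in: Both lid leaves shut (each within 0.05 rad of flat, about 6 mm at the free edge), the hasp strap within 0.1 rad of flat with the staple through its slot (strap end within 35 mm sideways of the staple and no more than 15 mm above its foot), and no loose bystander moved more than 30 mm (value of joint each of plain_leaf, lipped_leaf below 0.05 rad and value of joint hasp below 0.1 rad and z of hasp_tip in the frame of staple below 0.015 m and horizontal distance between hasp_tip and staple below 0.035 m); the robot touches nothing.
It fails at once if a leaf is slammed (over 3 rad/s in the last 0.15 rad) ((value of joint plain_leaf below 0.15 rad and velocity of joint plain_leaf below -3 rad/s) or (value of joint lipped_leaf below 0.15 rad and velocity of joint lipped_leaf below -3 rad/s)).
It fails at once if the funnel is knocked (over 10 N) (contact force between funnel and the arm above 10 N or contact force between funnel and the fingers above 10 N).
It fails at once if loose hardware on the bench is moved more than 30 mm (distance of any of padlock, hinge_a, hinge_b, sash_lock, door_stop, nail_tin, screwdriver from where it was at the start of the episode above 0.03 m).
It also fails if it takes over 67 s, if anything falls off the work surface, if the arm or the gripper's body presses on something with over 40 N, if the wrist force passes 120 N, or if a joint passes its speed limit or range.

## Robot

A 6-joint arm with a two-finger parallel gripper is mounted at the origin on the work surface. World frame = base frame: x ahead of the robot, y to its left, z up, the work surface at z = 0. Lengths are in m, angles in rad, forces in N, time in s.
With the tool pointing down it reaches from about 0.35 to 1 m from the base axis. Payload 7.1 kg.
Tool frame: the origin (TCP) lies between the finger pads; the fingertips stand 22 mm ahead of it and the grasp point (between the pads) lies 3 mm ahead of it; z points along the fingers, y is the line along which they close (so a half turn about z gives the same grasp; the last joint's range is limited). The gripper opens to 85 mm and grips with 20 to 120 N. Pads are 22 mm wide; open, the fingers measure 114 mm over their backs; the gripper's body (76 mm by 85 mm) begins 54 mm behind the grasp point. The pads swing forward as they close: fully open they stand 13 mm farther back than shut.
Start: joints at [1.311, 0.423, 1.63, -0, 1.089, -0.019], TCP at [0.149, 0.607, 0.253] pointing down, gripper open.
Joint ranges: [-3, 3], [-0.9, 2.11], [0.09, 2.58], [-1.31, 4.45], [0.11, 2.69], [-2.54, 2.54]. Speed limits (rad/s): [2.39, 2.39, 3.01, 3.14, 3.14, 3.14].

## Interface

Orientations are given as a rotation vector (axis times angle).
In Python, from rig import manip gives the robot as it stands. The module is installed in compiled form; this text tells all that it offers. Calls block until the motion is done:
- manip.move_to(position, orientation): joint-space move of the TCP to a pose.
- manip.servo_line(position, orientation=None, rate=0.15): straight line of the TCP; orientation=None keeps the orientation; rate is the mean speed in m/s.
- manip.set_joints(angles): joint-space move.
- manip.command_gripper(opening, f_grip=None): finger opening in m; f_grip is the grip in N (None keeps the last); returns when the fingers have stopped.
- manip.hold(seconds).
- manip.solve_ik(position, orientation): joint angles nearest the present ones, or None.
- manip.camera(name): name is "side" or "top"; returns a dict with "image" (420x560x3 uint8, red, green, blue), "fx", "fy", "cx", "cy" (pixels), "k1" (the pictures are not rectified: a ray, as slopes to the right and down, at radius r is drawn at 1 + k1 r^2 times it, then the intrinsics apply), "cam_to_world" (4x4, takes a point from camera to world coordinates). Camera axes: x right, y down, z forward; pixel columns grow to the right and rows downward; lengths in m; the calibration is good to about 2 mm. A picture is of the moment at which its call begins. There is no depth.
A pose or a line that the arm cannot do raises manip.IKError and nothing moves.
- manip.sign_off(): hands the job in; it is judged then, once.
Readings, each from a call of its own:
- manip.get_time(): time.
- manip.get_joint_positions(): joint angles.
- manip.get_joint_vel(): joint speeds.
- manip.get_tau(): joint torques, N m.
- manip.get_position(): TCP position.
- manip.get_ee_rot(): TCP orientation.
- manip.get_contact_force(): force on the tool from outside, world axes, zero at the start.
- manip.get_torque(): the same for the moment, N m.
- manip.get_width(): finger opening in m.
- manip.get_grip_force(): force on a finger pad.
Only numpy, scipy, OpenCV 4.12 (cv2) and the standard library are available. Lean on these libraries where they do the work, as an engineer would, in place of code of your own. Each camera call takes 0.05 s, during which the arm holds its last target. There are 200 camera calls.

## Working session

There is one attempt and no reset: what is moved stays moved. The work goes in short steps, each a Python script; the robot and the scene stay as the last script left them, time stands still between calls to the robot, and variables do not carry over. Pictures are saved under pics/ and viewed, at most 10 in all, crops included, and the job is handed in when it is done.

```bash
mkdir -p pics
cat > h.py <<'E'
import numpy as np, cv2
from rig import manip
def snap(n,f):
    c=manip.camera(n); cv2.imwrite('pics/'+f,c['image'][:,:,::-1]); np.save('pics/'+f+'.npy',c,allow_pickle=True); return c
def load(f): return np.load('pics/'+f+'.npy',allow_pickle=True).item()
def ray(c,u,v):
    d=np.array([(u-c['cx'])/c['fx'],(v-c['cy'])/c['fy']]); s=d.copy()
    for _ in range(20): s=d/(1+c['k1']*(s@s))
    M=c['cam_to_world']; r=M[:3,:3]@np.array([s[0],s[1],1]); return M[:3,3],r/np.linalg.norm(r)
def onz(c,u,v,z):
    o,r=ray(c,u,v); return o+r*(z-o[2])/r[2]
def tri(c1,p1,c2,p2):
    o1,r1=ray(c1,*p1);o2,r2=ray(c2,*p2)
    t=np.linalg.lstsq(np.c_[r1,-r2],o2-o1,rcond=None)[0]
    a=o1+t[0]*r1;b=o2+t[1]*r2; return (a+b)/2,np.linalg.norm(a-b)
def proj(c,P):
    M=c['cam_to_world'];q=M[:3,:3].T@(np.asarray(P)-M[:3,3]);s=q[:2]/q[2];s=s*(1+c['k1']*(s@s))
    return s*[c['fx'],c['fy']]+[c['cx'],c['cy']]
E
python3 - <<'E'
from h import *
for n in('side','top'):
    c=snap(n,n+'0.png'); print(n,c['fx'],c['k1'],c['cam_to_world'].round(3).tolist())
print(manip.get_time(),manip.get_ee_rot())
E
```

```text
side 425.42661163630356 -0.10994544369403844 [[0.8, 0.473, -0.369, 0.938], [0.599, -0.64, 0.481, -0.355], [-0.009, -0.606, -0.796, 0.895], [0.0, 0.0, 0.0, 1.0]]
top 421.752129607609 -0.027782971754210673 [[-0.001, -0.991, 0.131, 0.475], [-1.0, -0.001, -0.016, 0.081], [0.016, -0.131, -0.991, 1.148], [0.0, 0.0, 0.0, 1.0]]
0.1 [-3.77344811e-01 -3.11864218e+00  2.04815062e-03]
```

View pics/side0.png

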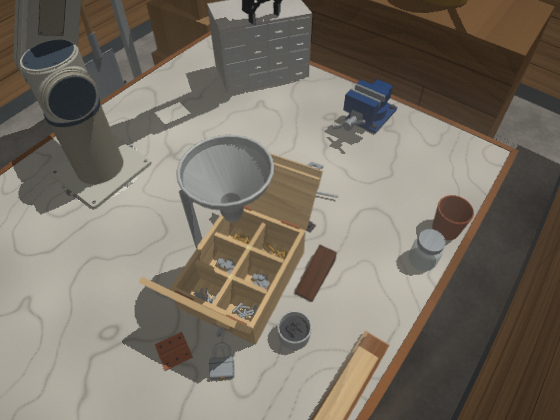

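View pics/top0.png

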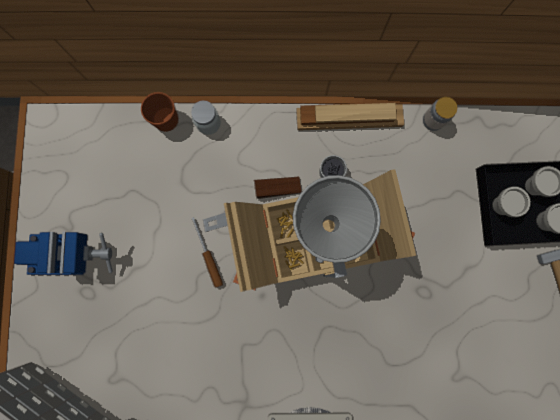

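Side view: box centre ≈(235,270), funnel rim ≈(225,172), hasp leaf behind at (290,190), plain leaf edge running (145,283)–(250,330). Top view: funnel ≈(337,220), lipped leaf with hasp on the left (213,222), plain leaf on the right (390,220). Next I'll zoom in on both.

Run:
```python
from h import *
a=cv2.imread('pics/top0.png')[155:305,190:440]; cv2.imwrite('pics/tc.png',cv2.resize(a,None,fx=3.2,fy=3.2,interpolation=cv2.INTER_CUBIC))
a=cv2.imread('pics/side0.png')[130:350,130:350]; cv2.imwrite('pics/sc.png',cv2.resize(a,None,fx=2.7,fy=2.7,interpolation=cv2.INTER_CUBIC))
```

```text
(no output)
```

View pics/tc.png

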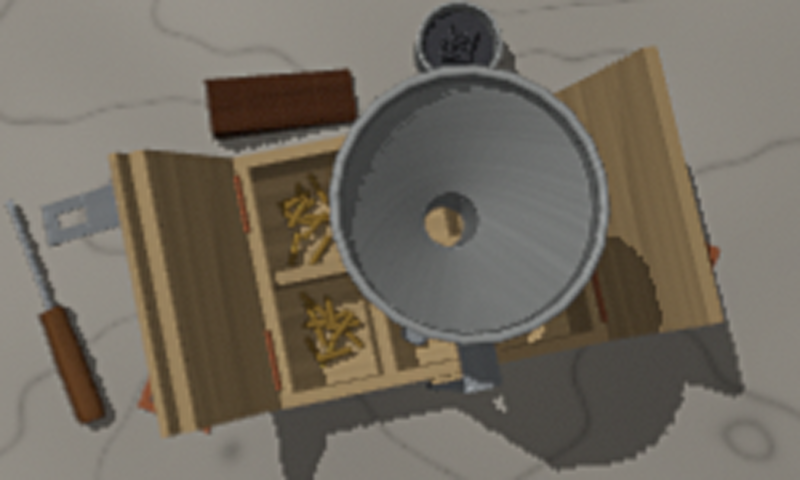

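View pics/sc.png

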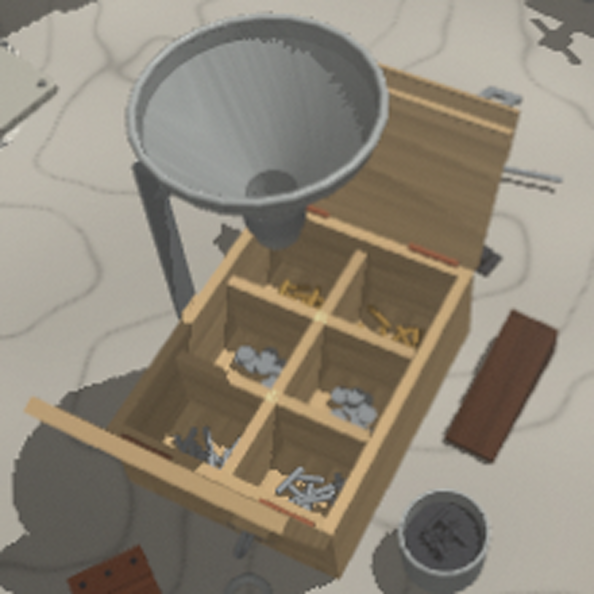

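Top crop: box rim corners at (237,158) and (283,408), funnel rim centre ≈(469,206), plain leaf's free-edge outer corners (657,47)/(721,320), lipped leaf's strip edge (112,155)/(163,436), hasp slot end (45,225). Side crop: +x rim corners (472,270) and (333,545).

Run:
```python
from h import *
t=load('top0.png');s=load('side0.png')
T=lambda u,v:(u/3.2+190-.35,v/3.2+155-.35)
S=lambda u,v:(u/2.7+130-.3,v/2.7+130-.3)
A=onz(t,*T(237,158),.095);B=onz(t,*T(283,408),.095)
A2=onz(s,*S(472,270),.095);C2=onz(s,*S(333,545),.095)
print('A',A,A2,'B',B,'C',C2, 'tri',tri(t,T(237,158),s,S(472,270)))
print(np.linalg.norm(A-B),np.linalg.norm(A2-C2))
F=onz(t,*T(469,206),.382);print('funnel',F, onz(s,*S(257,114),.382))
```

```text
A [0.6429542  0.11937666 0.095     ] [0.64256909 0.12080751 0.095     ] B [0.44789116 0.08276473 0.095     ] C [ 0.70115448 -0.13938713  0.095     ] tri (array([0.64294885, 0.11955502, 0.09665698]), np.float64(0.0006967804823358651))
0.19846920380074687 0.2667086392493753
funnel [ 0.56969624 -0.0241313   0.382     ] [ 0.57777199 -0.03282961  0.382     ]
```

```bash
cat >> h.py <<'E'
T=lambda u,v:(u/3.2+190-.35,v/3.2+155-.35)
S=lambda u,v:(u/2.7+130-.3,v/2.7+130-.3)
E
python3 - <<'E'
from h import *
t=load('top0.png');s=load('side0.png')
P=[onz(t,*T(237,158),.095),onz(s,*S(472,270),.095),onz(t,*T(283,408),.095),onz(s,*S(333,545),.095),onz(t,*T(469,206),.382),onz(s,*S(257,114),.382)]
M=np.array([[.1,.13],[.1,.13],[-.1,.13],[.1,-.13],[0,0],[0,0]]);Q=np.array(P)[:,:2]
m0,q0=M.mean(0),Q.mean(0);H=(M-m0).T@(Q-q0);yaw=np.arctan2(H[0,1]-H[1,0],H[0,0]+H[1,1])
R=np.array([[np.cos(yaw),-np.sin(yaw)],[np.sin(yaw),np.cos(yaw)]]);c=q0-R@m0
print('yaw',yaw,'c',c);print((Q-(M@R.T+c)).round(4).tolist())
R3=np.eye(3);R3[:2,:2]=R;c3=np.array([*c,0])
def inx(cam,p,x):
    o,r=ray(cam,*p);o=R3.T@(o-c3);r=R3.T@r;return o+r*(x-o[0])/r[0]
def onx(n,cam,p,x,side,d,h):
    q=inx(cam,p,x);w=np.array([-side*(q[1]-side*.13),q[2]-.095]);a=np.arctan2(w[1],w[0])
    print(n,q.round(3),'dist',np.hypot(*w).round(4),'exp',np.hypot(d,h).round(4),'ang',a-np.arctan2(h,d))
onx('plain far out',t,T(657,47),.1,-1,.129,.012)
onx('plain far in',t,T(645,50),.1,-1,.129,0)
onx('plain near out',t,T(721,320),-.1,-1,.129,.012)
onx('plain near in',t,T(705,325),-.1,-1,.129,0)
onx('lip far in',t,T(135,152),.1,1,.129,0)
onx('lip far out',t,T(112,155),.1,1,.144,.02)
onx('lip near out',t,T(163,436),-.1,1,.144,.02)
onx('lip near side',s,S(518,108),.1,1,.144,.012)
for x in(.051,.081):print('hasp tip',inx(t,T(47,225),x).round(3),inx(s,S(500,95),x).round(3))
E
```

```text
yaw 0.205928272723802 c [ 0.57323776 -0.02813349]
[[-0.0016, -0.0002], [-0.002, 0.0012], [-0.0009, 0.0041], [0.0034, -0.0044], [-0.0035, 0.004], [0.0045, -0.0047]]
plain far out [ 0.1   -0.185  0.197] dist 0.1158 exp 0.1296 ang 1.968015883115336
plain far in [ 0.1   -0.176  0.195] dist 0.1101 exp 0.129 ang 2.0029843854032023
plain near out [-0.1   -0.169  0.238] dist 0.1486 exp 0.1296 ang 1.7415123802677737
plain near in [-0.1   -0.147  0.272] dist 0.1779 exp 0.129 ang 1.6647039278035367
lip far in [0.1   0.2   0.201] dist 0.1269 exp 0.129 ang 2.153147431262367
lip far out [0.1   0.216 0.207] dist 0.1412 exp 0.1454 ang 2.083275454140363
lip near out [-0.1    0.222  0.168] dist 0.117 exp 0.1454 ang 2.334199175402114
lip near side [0.1  0.21 0.22] dist 0.1484 exp 0.1445 ang 2.0577564664783394
hasp tip [0.051 0.259 0.274] [0.051 0.307 0.121]
hasp tip [0.081 0.291 0.064] [0.081 0.219 0.218]
```

```bash
cat >> h.py <<'E'
from scipy.spatial.transform import Rotation as Ro
YAW=.206; C0=np.array([.5733,-.0282,0]); RB=Ro.from_euler('z',YAW).as_matrix()
HP=(-1,-.13,.095);HL=(1,.13,.095);HH=(1,-.002,.118)
def pose(hinge,x,d,h,a,e,flip=1):
    s,y0,z0=hinge
    L=np.array([0,-s*np.cos(a),np.sin(a)]);N=np.array([0,s*np.sin(a),np.cos(a)])
    P=np.array([x,y0,z0])+d*L+h*N
    z=np.array([0,-s*np.cos(e),-np.sin(e)]);p=np.cross(z,[1,0,0]);p=p if p@N<0 else -p
    tcp=P-.022*z-.011*p
    y=np.array([flip,0,0]);R=RB@np.c_[np.cross(y,z),y,z]
    return C0+RB@tcp,Ro.from_matrix(R).as_rotvec()
E
python3 - <<'E'
from h import *
d2=np.pi/180
for nm,H,x,d,h,A in(('P',HP,0,.105,.012,(2.1,1.,0)),('L',HL,-.02,.12,.02,(2.2,1,0)),('H',HH,.066,.06,.002,(2.2,1,0))):
  for f in(1,-1):
    for a in A:
      for e in (30,45,60):
        q=manip.solve_ik(*pose(H,x,d,h,a,e*d2,f)); print(nm,f,a,e,None if q is None else np.round(q,2))
E
```

```text
P 1 2.1 30 [-0.64  0.94  1.2   0.64  1.85 -0.95]
P 1 2.1 45 [-0.6   0.82  1.29  0.51  1.65 -0.93]
P 1 2.1 60 [-0.54  0.7   1.39  0.38  1.44 -0.87]
P 1 1.0 30 [-0.53  0.79  1.44  0.71  1.72 -0.93]
P 1 1.0 45 [-0.49  0.71  1.49  0.57  1.53 -0.9 ]
P 1 1.0 60 [-0.42  0.6   1.56  0.43  1.33 -0.8 ]
P 1 0 30 [-0.46  0.87  1.53  0.75  1.57 -1.01]
P 1 0 45 [-0.41  0.75  1.61  0.63  1.36 -0.94]
P 1 0 60 [-0.32  0.64  1.69  0.49  1.15 -0.81]
P -1 2.1 30 [-0.64  0.94  1.2   0.64  1.85  2.2 ]
P -1 2.1 45 [-0.6   0.82  1.29  0.51  1.65  2.21]
P -1 2.1 60 [-0.54  0.7   1.39  0.38  1.44  2.27]
P -1 1.0 30 [-0.53  0.79  1.44  0.71  1.72  2.21]
P -1 1.0 45 [-0.49  0.71  1.49  0.57  1.53  2.24]
P -1 1.0 60 [-0.42  0.6   1.56  0.43  1.33  2.34]
P -1 0 30 [-0.46  0.87  1.53  0.75  1.57  2.13]
P -1 0 45 [-0.41  0.75  1.61  0.63  1.36  2.2 ]
P -1 0 60 [-0.32  0.64  1.69  0.49  1.15  2.33]
L 1 2.2 30 [ 0.75  0.72  1.7  -0.84  1.49  0.97]
L 1 2.2 45 [ 0.69  0.6   1.75 -0.71  1.31  0.85]
L 1 2.2 60 [ 0.59  0.49  1.79 -0.53  1.14  0.68]
L 1 1 30 [ 0.53  0.58  1.84 -0.99  1.37  0.88]
L 1 1 45 [ 0.47  0.5   1.86
[... 647 characters left out ...]
 0.64  1.7  -0.87  1.15  0.68]
H 1 2.2 60 [ 0.27  0.56  1.7  -0.63  1.01  0.44]
H 1 1 30 [ 0.31  0.7   1.72 -1.14  1.25  0.8 ]
H 1 1 45 [ 0.26  0.63  1.72 -0.93  1.08  0.63]
H 1 1 60 [ 0.16  0.55  1.7  -0.65  0.97  0.35]
H 1 0 30 [ 0.26  0.78  1.72 -1.2   1.19  0.87]
H 1 0 45 [ 0.18  0.68  1.73 -0.99  1.01  0.65]
H 1 0 60 [ 0.08  0.61  1.71 -0.7   0.88  0.35]
H -1 2.2 30 [ 0.43  0.75  1.68 -1.06  1.32 -2.29]
H -1 2.2 45 [ 0.36  0.64  1.7  -0.87  1.15 -2.46]
H -1 2.2 60 None
H -1 1 30 [ 0.31  0.7   1.72 -1.14  1.25 -2.34]
H -1 1 45 [ 0.26  0.63  1.72 -0.93  1.08 -2.51]
H -1 1 60 None
H -1 0 30 [ 0.26  0.78  1.72 -1.2   1.19 -2.27]
H -1 0 45 [ 0.18  0.68  1.73 -0.99  1.01 -2.49]
H -1 0 60 None
```

```bash
cat >> h.py <<'E'
def fold(H,x,d,h,a0,e0,e1,rate=.1,fstop=10,fab=25,amin=-.08):
    f0=manip.get_contact_force()
    a=a0
    while a>amin:
        a-= .1 if a>.25 else .02
        e=e1+(e0-e1)*np.clip(a/a0,0,1)
        manip.servo_line(*pose(H,x,d,h,a,e),rate=rate if a>.25 else .04)
        f=manip.get_contact_force()-f0; n=np.linalg.norm(f)
        if a<.25 or n>4: print(round(a,2),f.round(1))
        if n>fab or (a<.12 and n>fstop): break
    return a
E
cat > p1.py <<'E'
from h import *
d2=np.pi/180
manip.command_gripper(0,20)
p=manip.get_position();manip.servo_line([p[0],p[1],.55],rate=.3)
q=np.array(manip.get_joint_positions());q[0]=-.8;manip.set_joints(q)
manip.move_to(*pose(HP,0,.1,.08,2.35,32*d2))
print('at',manip.get_position(),manip.get_time(),manip.get_contact_force())
print(fold(HP,0,.1,.012,2.35,32*d2,45*d2),manip.get_time())
snap('top','top1.png');snap('side','side1.png')
E
python3 p1.py
```

```text
at [ 0.63150248 -0.3047597   0.11396323] 7.775 [ 0.21701023 -0.31488198 -0.57190542]
0.25 [1.2 0.1 0.8]
0.23 [-1.2  0.7 -0.3]
0.21 [-0.5  0.7  0.9]
0.19 [-0.3  0.3  0.5]
0.17 [-1.3  0.2  0.6]
0.15 [-0.5  0.1  0.4]
0.13 [-0.6  1.3 -0.4]
0.11 [ 0.1  0.4 -0.2]
0.09 [-1.1  0.5  0.7]
0.07 [-0.2 -0.3 -0.2]
0.05 [-0.1 -0.4  1.2]
0.03 [-0.   0.7  0.5]
0.01 [-0.3  0.7  0.2]
-0.01 [-0.1  0.9  0.3]
-0.03 [-1.7 -0.8  7.7]
-0.05 [-4.3 -3.6 17.4]
-0.05000000000000088 17.7667
```

View pics/side1.png

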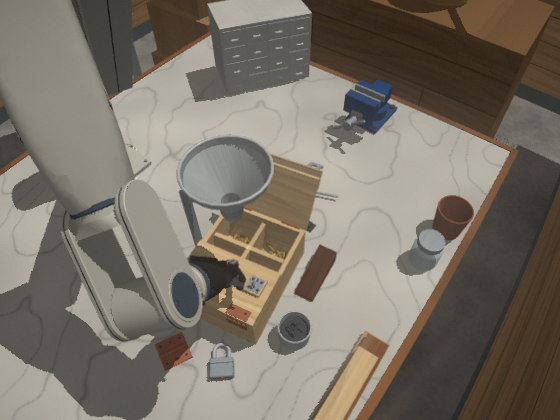

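The side view shows the plain leaf flat (staple visible at (256,285)), lipped leaf still open, and loose parts undisturbed. Next comes the lipped leaf.

```bash
cat > p2.py <<'E'
from h import *
d2=np.pi/180
p,o=pose(HP,0,.1,.012,0,45*d2)
z=Ro.from_rotvec(o).apply([0,0,1])
manip.servo_line(p-z*.02+[0,0,.01],o,rate=.1); manip.servo_line(p-z*.15,o,rate=.25)
p=manip.get_position();manip.servo_line([p[0],p[1],.55],rate=.3)
q=np.array(manip.get_joint_positions());q[0]=.95;q[3]=-q[3];q[5]=.9;manip.set_joints(q)
manip.move_to(*pose(HL,-.02,.12,.09,2.35,30*d2))
print('at',manip.get_position(),manip.get_time(),manip.get_contact_force())
print(fold(HL,-.02,.12,.02,2.35,30*d2,40*d2),manip.get_time())
manip.hold(.2)
snap('top','top2.png');snap('side','side2.png')
E
python3 p2.py
```

```text
at [0.49257822 0.26531825 0.11971225] 23.9667 [0.93354807 0.31007478 0.92241921]
0.25 [-0.8 -0.3 -1.1]
0.23 [-1.4 -0.1 -0.7]
0.21 [-0.9 -0.1 -1.3]
0.19 [-0.8 -0.5 -1.9]
0.17 [-0.2  0.3 -0.7]
0.15 [-1.1 -1.2 -0.7]
0.13 [-1.6  0.4 -0.7]
0.11 [-1.7 -0.8 -1.3]
0.09 [-0.5  0.2 -0.8]
0.07 [-0.6 -0.  -0.8]
0.05 [-0.7 -0.5 -1. ]
0.03 [-1.8 -0.6 -1.7]
0.01 [-0.4 -0.3 -1. ]
-0.01 [-1.2 -0.4 -0.7]
-0.03 [-5.   4.7 10.4]
-0.030000000000000873 34.2667
```

View pics/side2.png

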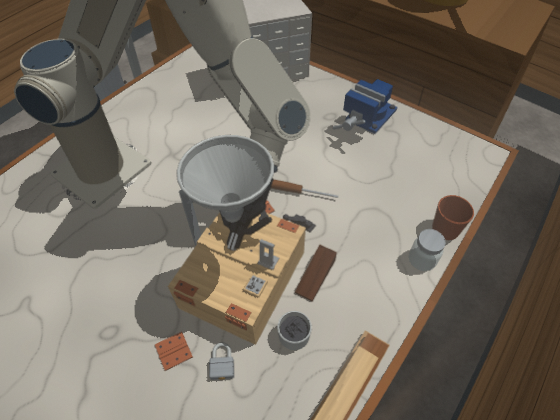

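Both leaves are shut. The hasp stands roughly upright at (266,253) with the staple at (256,285), and nothing else has moved. Next I'll swing the hasp from the +y side.

```bash
cat > p3.py <<'E'
from h import *
d2=np.pi/180;e=40*d2
p,o=pose(HL,-.02,.12,.02,0,e);z=Ro.from_rotvec(o).apply([0,0,1])
manip.servo_line(p-z*.02+[0,0,.006],o,rate=.1); manip.servo_line(p-z*.13,o,rate=.25)
g=lambda a:pose(HH,.066,.045 if a+e>np.pi/2 else .023,.002,a,e)
p,o=g(2.3)
manip.servo_line(p-z*.08,o,rate=.2); manip.servo_line(p,o,rate=.15)
print(manip.get_time(),manip.get_joint_positions().__repr__())
f0=manip.get_contact_force()
for a in np.arange(2.15,-.01,-.15):
    manip.servo_line(*g(a),rate=.08)
    n=manip.get_contact_force()-f0
    if np.linalg.norm(n)>4: print(round(a,2),n.round(1))
    if np.linalg.norm(n)>15: break
else:
    p,o=g(0)
    for k in range(8):
        manip.servo_line(p-[0,0,.001*k],o,rate=.03)
        n=manip.get_contact_force()-f0; print(k,n.round(1))
        if np.linalg.norm(n)>9: break
manip.hold(.2);print(manip.get_time())
snap('top','top3.png');snap('side','side3.png')
a=cv2.imread('pics/side3.png')[160:350,160:350];cv2.imwrite('pics/s3c.png',cv2.resize(a,None,fx=3,fy=3,interpolation=cv2.INTER_CUBIC))
E
python3 p3.py
```

```text
36.8333 array([ 0.38175996,  0.69620634,  1.69953601, -0.95438466,  1.17946803,
        0.76347979])
0 [-0.9 -1.  -0.3]
1 [-1.1 -0.9 -0.2]
2 [-0.3 -1.1  1. ]
3 [-2.9 -0.4  5.9]
4 [-4.8  2.1 11. ]
42.0333
```

View pics/s3c.png

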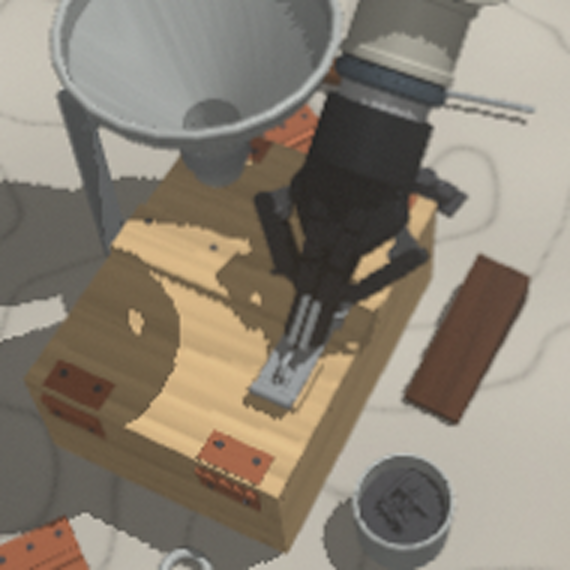

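The strap lies flat at crop (285,380), with the staple standing in its slot. I'll retract and check once more.

Run:
```python
from h import *
p=np.array(manip.get_position());z=Ro.from_rotvec(manip.get_ee_rot()).apply([0,0,1])
manip.servo_line(p-z*.02+[0,0,.008],rate=.08); manip.servo_line(p-z*.16,rate=.2);manip.hold(.3)
print(manip.get_time(),manip.get_contact_force())
snap('top','top4.png');snap('side','side4.png')
a=cv2.imread('pics/side4.png')[160:350,160:350];b=cv2.imread('pics/top4.png')[155:305,190:340]
cv2.imwrite('pics/f.png',np.hstack([cv2.resize(a,(400,400),interpolation=cv2.INTER_CUBIC),cv2.resize(b,(400,400),interpolation=cv2.INTER_CUBIC)]))
```

```text
43.75 [-0.60046807  0.00462174 -0.25640953]
```

View pics/f.png

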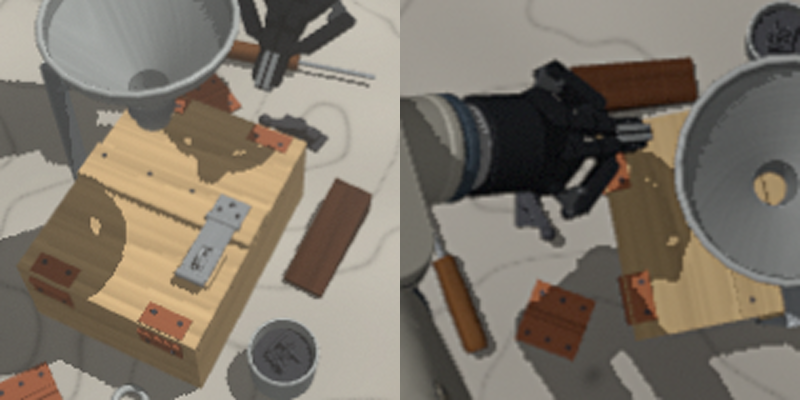

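The left half shows both leaves flat and the hasp flat at (205,245) with the staple through its slot. The arm is clear of everything, so I'm handing in.

```bash
python3 -c "
from rig import manip
print(manip.sign_off())"
```

```text
the job is handed in; nothing more can be done
None
```

The box is shut and handed in at about 44 s of the 67 s limit: plain leaf down first, then the lipped leaf over it, then the hasp flat with the staple through its slot; the last pictures showed this with the arm clear, the funnel untouched and the loose hardware apparently undisturbed, though no verdict came back.

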